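Fit the drive card into the hoist controller

TASK

Take the drive card out of its wooden stand and slide it down the two grooved card guides of the open hoist controller, keeping hold of it so that it does not drop, and press it past the stiff spring contacts until it is fully home on the bottom. Then let go of it and back off. Leave the jar, the screwdriver and the wrench where they are.

Things in the scene. Friction and masses are not known exactly. Their poses are not given: they have to be found in the camera images.
- card: Drive card: a flat aluminium plate 150 mm long, 110 mm high and 5 mm thick, 0.14 to 0.28 kg, with small black components up to 7 mm proud on both faces 36 to 66 mm above its lower edge; the top 40 mm are bare. Origin: middle of the lower edge. x = across the thickness, y = along the length, z = up. Either face may look either way. It starts upright in the stand.
- stand: Fixed wooden block 70 x 190 mm, 40 mm high (x, y, z), with a slot 153 mm long in y and 7.5 mm wide, 30 mm deep, in which the card stands loosely, so that the top 80 mm of the card are bare. Origin: centre of the underside, on the bench.
- chassis: Open hoist controller: fixed grey tray 200 mm (x) by 240 mm (y), walls 60 mm high, other fittings at most 45 mm; origin: centre of the underside, on the bench; z up. In it stands a fixed white card-guide frame 60 mm wide (x), 170 mm long (y), square to the tray and centred in y, but bolted anywhere up to 12 mm either side of the tray's centre in x: this is not measured, it must be seen or felt.
- guide_top (a point): Point over the tray's centre (not the frame's), 105 mm above the bench, level with the flat tops of the frame's two end blocks. The blocks span 63 to 85 mm either side in y. Each has a vertical groove in mid-width, open above, 8 mm wide in x; the groove backs are 154 mm apart in y. The card goes down upright with its two ends in the grooves. Axes as the tray.
- contacts (a point): Point on the tray's centre line, about 17 mm above the bench: the height of the card's lower edge where it meets two brass spring contact bars in the frame, in line with the grooves. From there down they resist with about 5 to 12 N; the card's weight does not pass them. Beside the gap, between the blocks, are ledges 25 mm above the bench.
- home (a point): Point on the tray's centre line at the height of the frame's floor, 9 mm above the bench. Fully home, the card's lower edge rests on this floor and its top is 119 mm above the bench. The frame's shift in x applies here too.
- jar: Bystander: closed jar, 60 mm diameter, 70 mm high, at the far edge of the work. Origin: centre of the underside.
- screwdriver: Bystander: a screwdriver lying on the bench beyond the work. Origin: on its axis, near its middle.
- wrench: Bystander: a wrench lying on the bench beyond the work. Origin: near its middle.

How it is judged:
On the way, in this order (a step that is already met when the one before it is completed fails the run):
1. the card is lifted clear of the stand in the gripper (height (world z) of card above 0.055 m and contact force between the fingers and card above 0.5 N), for 0.1 s.
2. the card, still touched by the gripper, is in both grooves, its lower edge at least 15 mm below the tops of the guides (x of card in the frame of chassis between -0.016 and 0.016 m and y of card in the frame of chassis between -0.006 and 0.006 m and angle between the z axis of card and the z axis of chassis, either way round below 0.05 rad and angle between the y axis of card and the y axis of chassis, either way round below 0.05 rad and z of card in the frame of chassis below 0.09 m and contact force between the fingers and card above 0.3 N), for 0.1 s.
At the end, for the whole second after the job is handed in: The card stands in the guides on the bottom of the controller: its origin 6 to 11.5 mm above the tray's underside (home is 9), within 16 mm of the tray's centre across and 6 mm along, upright and parallel to the tray within 0.05 rad, at rest and released (x of card in the frame of chassis between -0.016 and 0.016 m and y of card in the frame of chassis between -0.006 and 0.006 m and angle between the z axis of card and the z axis of chassis, either way round below 0.05 rad and angle between the y axis of card and the y axis of chassis, either way round below 0.05 rad and z of card in the frame of chassis between 0.006 and 0.0115 m and linear speed of card below 0.01 m/s and contact force between the fingers and card below 0.05 N); the robot touches nothing.
It fails at once if the card drops or shoots down in the guides (faster than 0.5 m/s) (x of card in the frame of chassis between -0.016 and 0.016 m and y of card in the frame of chassis between -0.006 and 0.006 m and angle between the z axis of card and the z axis of chassis, either way round below 0.05 rad and angle between the y axis of card and the y axis of chassis, either way round below 0.05 rad and z of card in the frame of chassis below 0.09 m and linear speed of card above 0.5 m/s).
It fails at once if the jar is moved more than 30 mm (distance of jar from where it was at the start of the episode above 0.03 m).
It fails at once if the screwdriver is moved more than 30 mm (distance of screwdriver from where it was at the start of the episode above 0.03 m).
It fails at once if the wrench is moved more than 30 mm (distance of wrench from where it was at the start of the episode above 0.03 m).
It also fails if it takes over 72 s, if anything falls off the work surface, if the arm or the gripper's body presses on something with over 40 N, if the wrist force passes 120 N, or if a joint passes its speed limit or range.

ROBOT

A 6-joint arm with a two-finger parallel gripper is mounted at the origin on the work surface. World frame = base frame: x ahead of the robot, y to its left, z up, the work surface at z = 0. Lengths are in m, angles in rad, forces in N, time in s.
With the tool pointing down it reaches from about 0.35 to 0.975 m from the base axis. Payload 4.9 kg.
Tool frame: the origin (TCP) lies on the front face of the gripper's body, between the roots of the fingers; the fingertips stand ctrl.tip_extent ahead of it and the grasp point (between the pads) lies 54 mm ahead of it (ctrl.tip_extent is the distance from the TCP to the fingertips, in m); z points along the fingers, y is the line along which they close (so a half turn about z gives the same grasp; the last joint's range is limited). The gripper opens to 85 mm and grips with 20 to 120 N. Pads are 22 mm wide; open, the fingers measure 114 mm over their backs; the gripper's body (76 mm by 85 mm) begins 54 mm behind the grasp point. The pads swing forward as they close: fully open they stand 13 mm farther back than shut.
Start: joints at [1.14, 0.053, 1.613, -0, 1.476, -0.119], TCP at [0.192, 0.595, 0.304] pointing down, gripper open.
Joint ranges: [-3.01, 3.01], [-1.01, 2.22], [0.06, 2.58], [-1.02, 4.17], [0.09, 2.62], [-3.14, 3.14]. Speed limits (rad/s): [2.57, 2.57, 3.14, 3.14, 3.14, 3.14].

INTERFACE

Orientations are given as a rotation vector (axis times angle).
In Python, from station import ctrl gives the robot as it stands.
- The arm moves only by the tool apply_moves, never from a script. Its argument "rows" is one flat list of numbers, 6 for each row, row after row: the shift along the tool's x, y, z normalised to -1 to 1, where 1 is 0.6 m, then the turn, a rotation vector about the tool's x, y, z normalised to -1 to 1, where 1 is 90 degrees. A call has 1 to 20 rows; each row is the pose to reach, as a shift and turn from the pose commanded when the call began, along the tool's axes at that moment; what a row does not reach only later rows make up. A row lasts 1/10 s, in which the tool goes at most 50 mm and 8.59 degrees, less where a joint would pass 70% of its speed; a pose out of reach is approached as far as the arm can. A call with a number of a shift or a turn outside -1 to 1 is refused whole. A call with a gripper value outside its range is refused whole. "grip" is the opening, from 0 (shut) to 1 (fully open), set as the call begins (left out, the last holds). The fingers move at their own pace and stop on an object; "grip_force" is the grip in N (left out, the last holds). Time passes only in rows, so rows that repeat a pose let the fingers close. It gives the time, the measured TCP pose, the force, the opening and the grip force at its end, in the units of the state.
- ctrl.get_obs(): the state, without advancing time (a new reading comes with each control period).
- ctrl.get_image(name): name is "scene" or "top" or "wrist"; returns (picture, depth): 480x640x3 uint8, blue, green, red; 480x640 float32, m along the optical axis (not along the pixel's ray), 0 where there is no reading.
- ctrl.camera_model(name): a dict with "mtx" (3x3 intrinsics, pixels), "R" (3x3) and "t" (3): a world point X has camera coordinates R X + t; the wrist camera has in their place "tool_from_camera" (4x4, takes a point from camera to tool coordinates, whose origin is the TCP and whose axes are the flange's). Camera axes: x right, y down, z forward; pixel columns grow to the right and rows downward; lengths in m; the calibration is good to about 2 mm. A picture is of the moment at which its call begins: read the wrist's pose just before it. camera_model takes no time and is no camera call.
- ctrl.finish_job(): hands the job in; it is judged then, once.
The state is a dict: "t": time; "q": joint angles; "dq": joint speeds; "effort": joint torques, N m; "tool_pos": TCP position; "tool_rot": TCP orientation; "contact_force": force on the tool from outside, world axes, zero at the start; "wrist_torque": the same for the moment, N m; "opening": finger opening in m; "grip_force": force on a finger pad.
Only numpy, scipy, OpenCV 4.12 (cv2) and the standard library are available. Lean on these libraries where they do the work, as an engineer would, in place of code of your own. Each camera call takes 0.05 s, during which the arm holds its last target. There are 200 camera calls.

## Working session

There is one attempt and no reset: what is moved stays moved. The work goes in short steps, Python scripts to look and compute and a tool call to move; the robot and the scene stay as the last step left them, time stands still between calls to the robot, and variables do not carry over. Pictures are saved under pics/ and viewed, at most 10 in all, crops included, and the job is handed in when it is done.

Besides the shell and the picture viewer there is one more tool, called after "Call:" as a command line: name --argument value ..., lists and objects as JSON in quotes. apply_moves: Moves the arm, as the interface text tells. Its arguments: {"type":"object","properties":{"rows":{"type":"array","items":{"type":"number"}},"grip":{"type":"number"},"grip_force":{"type":"number"}},"required":["rows"]}

```bash
mkdir -p pics; ls; python3 - <<'E'
from station import ctrl
import cv2,numpy as np
print(ctrl.get_obs(), ctrl.tip_extent)
for n in ("top","scene"):
    im,d=ctrl.get_image(n); cv2.imwrite(f"pics/{n}0.png",im); np.savez(f"{n}0.npz",im=im,d=d)
    print(n,ctrl.camera_model(n))
print(ctrl.camera_model("wrist"))
E
```

```text
pics
{'t': 0.0, 'q': array([ 1.13998808e+00,  5.33795968e-02,  1.61430401e+00, -9.28174735e-06,
        1.47601330e+00, -1.19040202e-01]), 'dq': array([ 6.81046841e-04,  4.29538801e-05, -1.41376074e-03,  1.04436850e-03,
        1.01787573e-03,  9.96611374e-04]), 'effort': array([ 1.64240964e-04, -3.93683481e+01, -3.70174563e+01, -1.29290979e-04,
        7.23894249e-03,  5.08069533e-07]), 'tool_pos': array([0.19153728, 0.59442324, 0.30264279]), 'tool_rot': array([-0.48765421, -3.10294288,  0.0031846 ]), 'contact_force': array([ 0.0776755 ,  0.17360112, -0.35643893]), 'wrist_torque': array([ 0.03342548, -0.02103669, -0.00928644]), 'grip_force': 0.0, 'opening': 0.0852137779873037} 0.0726
top {'mtx': array([[434.36015571,   0.        , 321.14661053],
       [  0.        , 434.36015571, 237.64179788],
       [  0.        ,   0.        ,   1.        ]]), 'R': array([[-0.00878717, -0.9997566 , -0.02023691],
       [-0.99622855,  0.0104996 , -0.08613038],
       [ 0.08632189,  0.01940375, -0.99607832]]), 't': array([0.0252561 , 0.65179364, 0.71342662])}
scene {'mtx': array([[622.78949927,   
[... 159 characters left out ...]
.95581981, -0.01030467],
       [ 0.7132642 ,  0.21202041, -0.66805802],
       [-0.6363583 , -0.20360704, -0.74403783]]), 't': array([ 0.18211486, -0.39942541,  1.47404578])}
{'mtx': array([[338.82757972,   0.        , 314.98831149],
       [  0.        , 338.82757972, 236.48776062],
       [  0.        ,   0.        ,   1.        ]]), 'tool_from_camera': array([[-1.01473794e-03, -9.55657416e-01, -2.94478988e-01,
         7.57646072e-02],
       [ 9.99999450e-01, -1.04798076e-03, -4.49159278e-05,
        -7.73812766e-04],
       [-2.65684074e-04, -2.94478872e-01,  9.55657953e-01,
        -6.96257366e-02],
       [ 0.00000000e+00,  0.00000000e+00,  0.00000000e+00,
         1.00000000e+00]])}
```

View pics/top0.png

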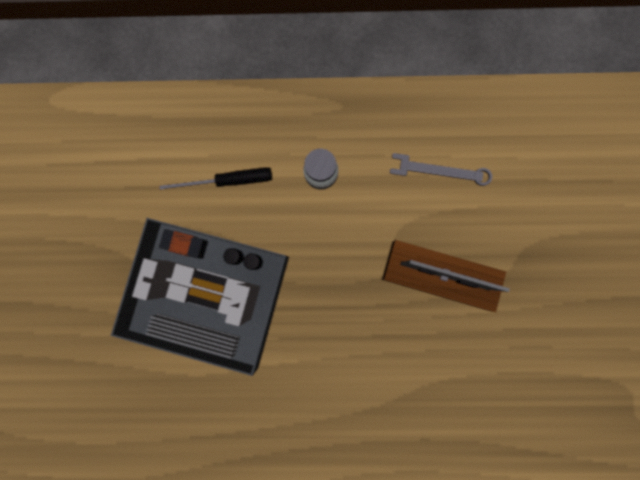

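View pics/scene0.png

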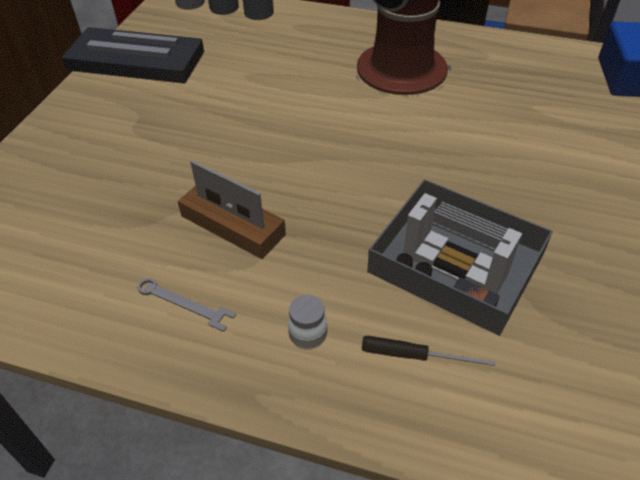

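The top view shows the stand with the card near (445,275), the tray near (200,297), and the frame's white end blocks near (145,280) and (237,300). The bystanders lie beyond, in the upper part of the picture. Next I measure the heights.

```bash
cat > h.py <<'E'
import numpy as np,cv2
from station import ctrl
def pts(n,d,cm=None,T=None):
    cm=cm or ctrl.camera_model(n); K=cm["mtx"]
    v,u=np.mgrid[:480,:640]
    P=np.dstack([(u-K[0,2])/K[0,0]*d,(v-K[1,2])/K[1,1]*d,d])
    if n=="wrist":
        M=T@cm["tool_from_camera"]; return P@M[:3,:3].T+M[:3,3]
    return (P-cm["t"])@cm["R"]
def ray(n,uv,z,T=None):
    cm=ctrl.camera_model(n);K=cm["mtx"]; uv=np.atleast_2d(uv).astype(float)
    r=np.c_[(uv-K[:2,2])/K[0,0],np.ones(len(uv))]
    if n=="wrist":
        M=T@cm["tool_from_camera"]; r=r@M[:3,:3].T; o=M[:3,3]
    else: r=r@cm["R"]; o=-cm["R"].T@cm["t"]
    return o+r*((z-o[2])/r[:,2])[:,None]
def toolT(o):
    T=np.eye(4);T[:3,:3]=cv2.Rodrigues(o["tool_rot"])[0];T[:3,3]=o["tool_pos"];return T
def rect(m,n,z,T=None):
    c=max(cv2.findContours(m.astype(np.uint8),0,1)[0],key=cv2.contourArea)
    p=ray(n,c[:,0],z,T)[:,:2]
    (a,b),(w,h),th=cv2.minAreaRect((p*1000).astype(np.float32))
    return np.round([a,b,w,h,th],1)
E
python3 - <<'E'
from h import *
f=np.load("top0.npz");im,d=f["im"],f["d"];P=pts("top",d);z=P[...,2]
v,u=np.mgrid[:480,:640]
L=(u<310)&(v>210)&(v<385); R=(u>370)&(u<520)&(v>230)&(v<320)
hist=lambda m:print([(round(a,3),int(c)) for c,a in zip(*np.histogram(z[m],np.arange(0,.15,.01)))])
hist(L);hist(R)
m=R&(z>.08);p=P[m];print("card",p.mean(0),len(p)); 
print("card rect top",rect(R&(z>.105)&(z<.135),"top",.12))
print("stand",rect(R&(z>.03)&(z<.05),"top",.04),rect(R&(z>.03)&(z<.14),"top",.04))
tr=L&(z>.05)&(z<.07);print("rim",rect(tr,"top",.06))
b=L&(z>.09)&(z<.12)
n,lab,st,c=cv2.connectedComponentsWithStats(b.astype(np.uint8))
for i in range(1,n):
    if st[i,4]>40: print("block",st[i],rect(lab==i,"top",.105),z[lab==i].mean())
print("jar",P[168,320])
cv2.imwrite("pics/crop.png",cv2.resize(np.hstack([im[215:385,105:295],im[215:385,375:525]]),None,fx=2.3,fy=2.3,interpolation=2))
E
```

```text
[(np.float64(0.0), 26716), (np.float64(0.01), 1140), (np.float64(0.02), 3030), (np.float64(0.03), 2054), (np.float64(0.04), 1819), (np.float64(0.05), 1171), (np.float64(0.06), 744), (np.float64(0.07), 148), (np.float64(0.08), 147), (np.float64(0.09), 173), (np.float64(0.1), 1123), (np.float64(0.11), 0), (np.float64(0.12), 0), (np.float64(0.13), 0)]
[(np.float64(0.0), 4874), (np.float64(0.01), 38), (np.float64(0.02), 62), (np.float64(0.03), 1692), (np.float64(0.04), 2399), (np.float64(0.05), 49), (np.float64(0.06), 83), (np.float64(0.07), 137), (np.float64(0.08), 52), (np.float64(0.09), 52), (np.float64(0.1), 52), (np.float64(0.11), 195), (np.float64(0.12), 211), (np.float64(0.13), 0)]
card [ 0.58598305 -0.16790454  0.17105415] 617
card rect top [ 585.9 -185.2  152.     6.3   73.2]
stand [ 586.4 -185.9  191.4   70.3   73.2] [ 584.7 -191.5  203.1   70.3   73.2]
rim [558.  218.1 241.7 199.9  74.2]
block [133 258  29  42 683] [584.9 285.   28.2  61.2  74.3] 0.10336138596587169
block [226 284  26  42 613] [545.2 144.   24.7  61.1  74.3] 0.10420995434347408
jar [0.76342019 0.01907932 0.06696912]
```

View pics/crop.png

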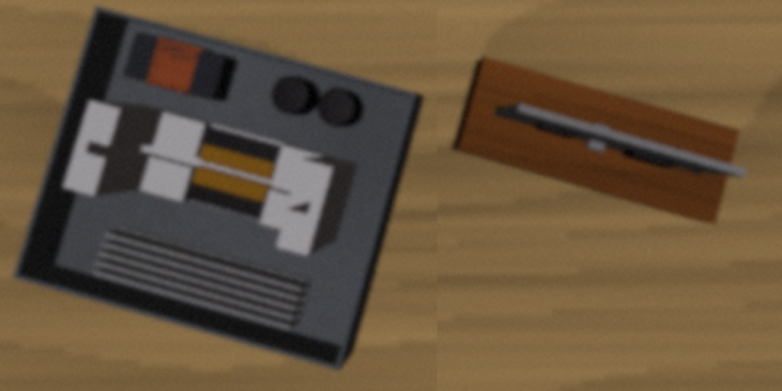

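Measured: the tray is at (558,218) mm, the frame sits about +8 mm in tray x, and the card is at (586,−185) mm with yaw 73.2°. The crop shows the card and both grooves clearly. I'll move over the frame first for a wrist view.

```bash
cat >> h.py <<'E'
from scipy.spatial.transform import Rotation as Ro
def go(x,y,z,yaw):  # yaw deg of tool x axis, tool down
    T=toolT(ctrl.get_obs()); c,s=np.cos(np.radians(yaw)),np.sin(np.radians(yaw))
    Rt=np.array([[c,s,0],[s,-c,0],[0,0,-1.]])
    sh=T[:3,:3].T@(np.array([x,y,z])-T[:3,3]); rv=Ro.from_matrix(T[:3,:3].T@Rt).as_rotvec()
    print(np.round(sh/.6,5),np.round(rv/(np.pi/2),5))
E
python3 -c "
from h import *
go(.5655,.216,.30,74.2)"
```

```text
[-0.7867  -0.40914  0.0052 ] [-1.0500e-03  8.1000e-04  9.7704e-01]
```

Call:
apply_moves --rows '[-0.787,-0.409,0.005,-0.001,0.001,0.977,-0.787,-0.409,0.005,-0.001,0.001,0.977,-0.787,-0.409,0.005,-0.001,0.001,0.977,-0.787,-0.409,0.005,-0.001,0.001,0.977,-0.787,-0.409,0.005,-0.001,0.001,0.977,-0.787,-0.409,0.005,-0.001,0.001,0.977,-0.787,-0.409,0.005,-0.001,0.001,0.977,-0.787,-0.409,0.005,-0.001,0.001,0.977,-0.787,-0.409,0.005,-0.001,0.001,0.977,-0.787,-0.409,0.005,-0.001,0.001,0.977,-0.787,-0.409,0.005,-0.001,0.001,0.977,-0.787,-0.409,0.005,-0.001,0.001,0.977,-0.787,-0.409,0.005,-0.001,0.001,0.977,-0.787,-0.409,0.005,-0.001,0.001,0.977,-0.787,-0.409,0.005,-0.001,0.001,0.977,-0.787,-0.409,0.005,-0.001,0.001,0.977]'

```text
t: 1.7
tool_pos: [0.5652, 0.2174, 0.301]
tool_rot: [-2.503, -1.897, -0.003]
contact_force: [0.6, 0.3, 0.7]
opening: 0.0855
grip_force: 0.0
```

```bash
python3 - <<'E'
from h import *
o=ctrl.get_obs();print(o["t"],o["tool_pos"],o["tool_rot"],o["q"]); T=toolT(o)
im,d=ctrl.get_image("wrist"); cv2.imwrite("pics/w1.png",im); np.savez("w1.npz",im=im,d=d,T=T)
P=pts("wrist",d,T=T); z=P[...,2]
b=((z>.097)&(z<.115)).astype(np.uint8)
n,lab,st,c=cv2.connectedComponentsWithStats(b)
for i in range(1,n):
    if st[i,4]>200: print(st[i],rect(lab==i,"wrist",.105,T),z[lab==i].mean())
E
```

```text
1.7 [0.56518107 0.21741666 0.30100824] [-2.50289472 -1.89670161 -0.00277609] [0.24376956 0.00822646 1.6631852  0.00182318 1.46903472 0.51742876]
[ 275  121   80   31 2262] [583.6 287.   21.6  59.9  74.2] 0.104663088237961
[ 280  296   69   27 1672] [543.9 147.   25.5  59.9  74.2] 0.10397495895519357
```

View pics/w1.png

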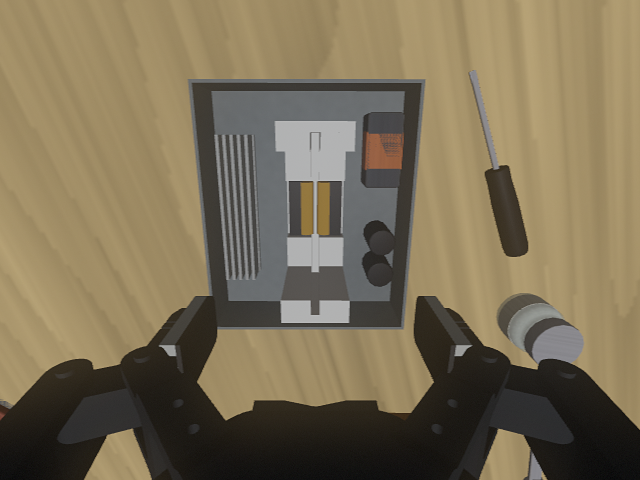

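The wrist view shows the grooves at u≈315, near v≈142 and v≈307. Both estimates put the frame near (564.6,216.4) mm, yaw 74.2°. Now I move over the card.

```bash
python3 -c "
from h import *
go(.586,-.1855,.26,73.3)"
```

```text
[-0.63709  0.21493  0.06703] [ 8.000e-05 -1.370e-03  1.109e-02]
```

Call:
apply_moves --rows '[-0.637,0.215,0.067,0,-0.001,0.011,-0.637,0.215,0.067,0,-0.001,0.011,-0.637,0.215,0.067,0,-0.001,0.011,-0.637,0.215,0.067,0,-0.001,0.011,-0.637,0.215,0.067,0,-0.001,0.011,-0.637,0.215,0.067,0,-0.001,0.011,-0.637,0.215,0.067,0,-0.001,0.011,-0.637,0.215,0.067,0,-0.001,0.011,-0.637,0.215,0.067,0,-0.001,0.011,-0.637,0.215,0.067,0,-0.001,0.011,-0.637,0.215,0.067,0,-0.001,0.011,-0.637,0.215,0.067,0,-0.001,0.011,-0.637,0.215,0.067,0,-0.001,0.011,-0.637,0.215,0.067,0,-0.001,0.011]'

```text
t: 3.15
tool_pos: [0.5862, -0.1853, 0.2602]
tool_rot: [2.52, 1.875, 0.001]
contact_force: [-0.7, -0.2, 0.5]
opening: 0.0853
grip_force: 0.0
```

```bash
python3 - <<'E'
from h import *
o=ctrl.get_obs();print(o["t"],o["tool_pos"],o["tool_rot"],o["q"]); T=toolT(o)
im,d=ctrl.get_image("wrist"); cv2.imwrite("pics/w2.png",im); np.savez("w2.npz",im=im,d=d,T=T)
P=pts("wrist",d,T=T); z=P[...,2]
A=np.zeros_like(z,bool); A[:,250:380]=1
m=A&(z>.112)&(z<.128); print(rect(m,"wrist",.12,T),z[m].mean())
m=A&(z>.03)&(z<.05); print("stand",rect(m,"wrist",.04,T))
E
```

```text
3.15 [ 0.58617897 -0.18528593  0.26021071] [2.52028502e+00 1.87544627e+00 9.15153518e-04] [-4.27305285e-01  5.85503822e-02  1.68062885e+00  4.81099449e-04
  1.40206693e+00 -1.36070667e-01]
[ 584.5 -187.1  148.9    4.6   73.1] 0.11964033011119533
stand [ 584.3 -187.2  189.5   69.9   73.1]
```

View pics/w2.png

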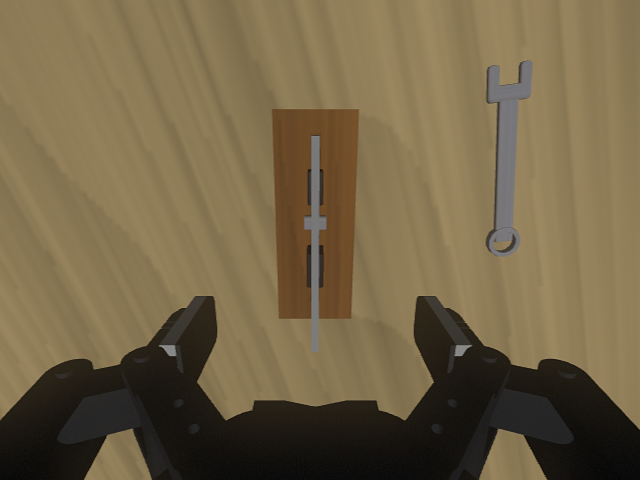

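The card stands upright; its top edge runs along u≈315, v 135–350. Descend and grip.

```bash
python3 -c "
from h import *
go(.5852,-.1862,.158,73.1)"
```

```text
[-0.00166 -0.00122  0.17022] [ 0.00017 -0.00027  0.00215]
```

Call:
apply_moves --rows '[-0.002,-0.001,0.06,0,0,0.002,-0.002,-0.001,0.12,0,0,0.002,-0.002,-0.001,0.15,0,0,0.002,-0.002,-0.001,0.17,0,0,0.002,-0.002,-0.001,0.17,0,0,0.002,-0.002,-0.001,0.17,0,0,0.002]' --grip 1

```text
t: 3.8
tool_pos: [0.5857, -0.1875, 0.159]
tool_rot: [2.524, 1.869, 0.002]
contact_force: [0.3, -0.5, 0.5]
opening: 0.0857
grip_force: 0.0
```

Call:
apply_moves --rows '[0,0,0,0,0,0,0,0,0,0,0,0,0,0,0,0,0,0,0,0,0,0,0,0,0,0,0,0,0,0,0,0,0,0,0,0,0,0,0,0,0,0,0,0,0,0,0,0,0,0,0,0,0,0,0,0,0,0,0,0]' --grip 0 --grip_force 60

```text
t: 4.8
tool_pos: [0.5853, -0.1874, 0.1582]
tool_rot: [2.525, 1.869, 0.001]
contact_force: [-0.0, 0.1, 1.3]
opening: 0.0043
grip_force: 58.7
```

Call:
apply_moves --rows '[0,0,-0.02,0,0,0,0,0,-0.04,0,0,0,0,0,-0.07,0,0,0,0,0,-0.1,0,0,0,0,0,-0.14,0,0,0,0,0,-0.18,0,0,0,0,0,-0.21,0,0,0,0,0,-0.23,0,0,0,0,0,-0.235,0,0,0,0,0,-0.235,0,0,0,0,0,-0.235,0,0,0]'

```text
t: 5.9
tool_pos: [0.5845, -0.1871, 0.2975]
tool_rot: [-2.523, -1.868, 0.001]
contact_force: [0.3, 0.5, -1.9]
opening: 0.0043
grip_force: 59.3
```

```bash
python3 - <<'E'
from h import *
o=ctrl.get_obs();print(o["t"],o["tool_pos"],o["opening"],o["grip_force"]); T=toolT(o)
im,d=ctrl.get_image("wrist"); cv2.imwrite("pics/w3.png",im); np.savez("w3.npz",im=im,d=d,T=T)
P=pts("wrist",d,T=np.eye(4)); x,y,z=[P[...,i] for i in range(3)]
m=(abs(y)<.012)&(z>.0)&(z<.075)&(d>0)&(np.mgrid[:480,:640][0]<330)
print(m.sum(),np.percentile(x[m],[1,5,50,95,99]),np.percentile(z[m],[1,5,50,95]),np.median(y[m]))
for a in np.arange(-.02,.09,.01):
    k=m&(x>a)&(x<a+.01)
    if k.sum()>5: print(round(a,3),k.sum(),y[k].mean(),z[k].mean(),y[k].min(),y[k].max())
go(.5646,.2164,.33,74.2)
E
```

```text
5.9 [ 0.58454133 -0.18713854  0.29752606] 0.004250527660349597 59.32145118713379
5021 [0.00585077 0.00633578 0.01892152 0.07009746 0.0736716 ] [0.02810707 0.03292719 0.03878281 0.06217872] -0.0008396561200953174
0.0 896 0.0009714482700739945 0.04791394286525273 -0.01195087748962246 0.011978415916418753
0.01 1650 -0.000745983120218134 0.044016415961687774 -0.011965664602267981 0.011961041305010372
0.02 370 -0.0010344313559302839 0.03862226452134453 -0.00334054923094063 0.0012534877667745039
0.03 386 -0.0010136544390800405 0.03857901004684967 -0.0032634950796555776 0.0012184956632910965
0.04 454 -0.0009762072532734405 0.03858838774029955 -0.0035134281349165526 0.001503365907318597
0.05 494 -0.0009896713329563744 0.0385773272963544 -0.0034462962833739282 0.0014711910412695578
0.06 518 -0.0009807811591916221 0.03857632840104589 -0.0033732585996785703 0.0014230398333859428
0.07 253 -0.0009745138153525431 0.038597312104131996 -0.003290479626388868 0.001362205344443207
[ 0.63362 -0.22813 -0.05344] [-0.00182 -0.00053 -0.01297]
```

View pics/w3.png

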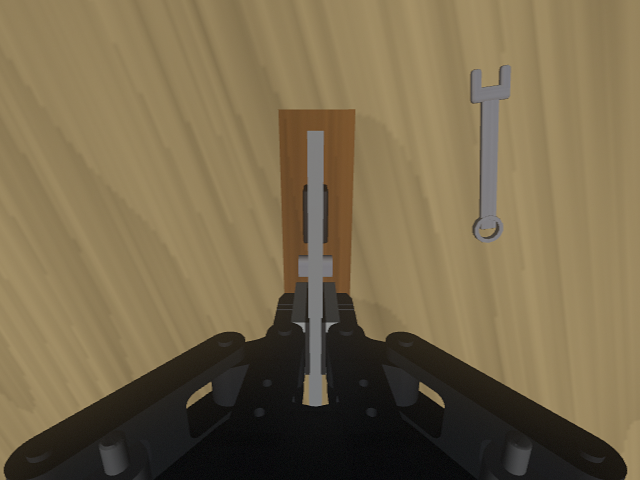

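The card is held level and square, with its top edge at u≈315 and its end at v≈131; it reads 1.0 mm off in tool y, which is camera bias. Applying that correction puts the TCP target at about (564.6,216.2) mm. Transfer.

Call:
apply_moves --rows '[0.03,-0.01,-0.03,-0.002,0,-0.013,0.08,-0.03,-0.053,-0.002,0,-0.013,0.14,-0.05,-0.053,-0.002,0,-0.013,0.2,-0.072,-0.053,-0.002,0,-0.013,0.26,-0.094,-0.053,-0.002,0,-0.013,0.32,-0.115,-0.053,-0.002,0,-0.013,0.38,-0.137,-0.053,-0.002,0,-0.013,0.44,-0.158,-0.053,-0.002,0,-0.013,0.5,-0.18,-0.053,-0.002,0,-0.013,0.55,-0.198,-0.053,-0.002,0,-0.013,0.59,-0.212,-0.053,-0.002,0,-0.013,0.62,-0.223,-0.053,-0.002,0,-0.013,0.633,-0.228,-0.053,-0.002,0,-0.013,0.633,-0.228,-0.053,-0.002,0,-0.013,0.633,-0.228,-0.053,-0.002,0,-0.013,0.633,-0.228,-0.053,-0.002,0,-0.013]'

```text
t: 7.55
tool_pos: [0.5651, 0.215, 0.3309]
tool_rot: [2.505, 1.892, 0.003]
contact_force: [-0.6, -0.2, -1.8]
opening: 0.0039
grip_force: 59.3
```

```bash
cat > look.py <<'E'
from h import *
import sys
o=ctrl.get_obs();print(o["t"],o["tool_pos"],o["contact_force"],o["opening"]); T=toolT(o)
im,d=ctrl.get_image("wrist"); cv2.imwrite(f"pics/{sys.argv[1]}.png",im); np.savez(sys.argv[1]+".npz",im=im,d=d,T=T)
P=pts("wrist",d,T=T); z=P[...,2]; zc=pts("wrist",d,T=np.eye(4))[...,2]
v,u=np.mgrid[:480,:640]; A=(u>200)&(u<430)&(v<330)
# tool frame: frame block tops & card top
Ti=np.linalg.inv(T)
m=A&(abs(z-.105)<.006)&(zc>.06)&(im.min(2)>90)
n,lab,st,c=cv2.connectedComponentsWithStats(m.astype(np.uint8))
for i in range(1,n):
    if st[i,4]>80:
        p=np.argwhere(lab==i)[:,::-1]; w=ray("wrist",p,.105,T)@Ti[:3,:3].T+Ti[:3,3]
        print(st[i],"x",w[:,0].min(),w[:,0].max(),"y",w[:,1].min(),w[:,1].max())
        for r in range(st[i,1]+2,st[i,1]+st[i,3],4):
            us=np.where(lab[r]==i)[0]; yy=ray("wrist",np.c_[us,np.full(len(us),r)],.105,T)@Ti[:3,:3].T+Ti[:3,3]
            g=np.where(np.diff(us)>1)[0]; print(r,np.round(1e3*yy[[0,*g,*(g+1),-1]][:,1],1))
m=A&(abs(zc-.0386)<.004)&(v<290); Pt=pts("wrist",d,T=np.eye(4))[m]
print("card x max",Pt[:,0].max(),"y",np.median(Pt[:,1]),"z",np.median(Pt[:,2]))
go(.5646,.2162,.33,74.2)
E
python3 look.py w4
```

```text
7.55 [0.56512361 0.21495478 0.33094095] [-0.60083657 -0.19773298 -1.75271151] 0.003895678177678658
[ 277  119   72   27 1678] x 0.06407745919163638 0.08485047578319854 y -0.03260491424596723 0.027221065329105287
121 [-32.  -27.8 -26.2  26.7]
125 [-32.1  26.8]
129 [-32.2  -7.2   1.9  26.9]
133 [-32.3  -8.1   6.1  27. ]
137 [-32.4  -8.1   6.1  27. ]
141 [-32.5  -8.2   6.1  27.1]
145 [-32.6  -8.2  11.2   6.1  12.9  27.2]
[282 280  13  14 132] x -0.07325921352581033 -0.0596568249766003 y -0.032452915657162906 -0.02072206074518612
282 [-32.1 -32.1]
286 [-32.2 -20.8]
290 [-32.4 -21.8]
[335 283  10  10  97] x -0.07238782471603872 -0.06291721257608218 y 0.01832892463284652 0.027134634689772952
285 [18.4 27. ]
289 [18.4 27.1]
card x max 0.07456724834481905 y -0.0011301830168785022 z 0.03856388903460932
[ 0.00181 -0.0015   0.00156] [ 0.00202 -0.00011 -0.00071]
```

View pics/w4.png

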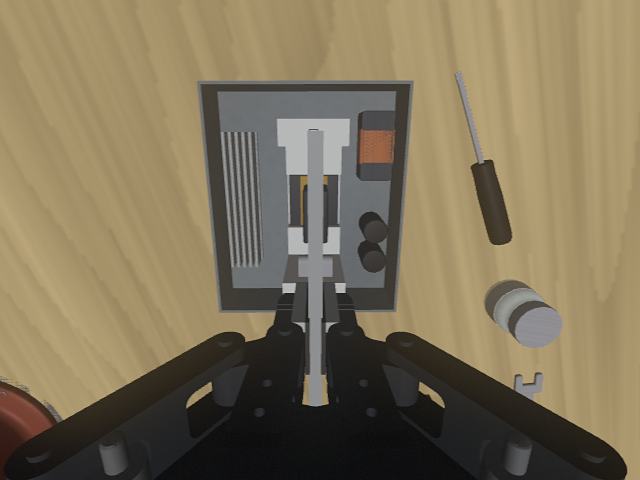

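The frame shows symmetric either side of the card; the residual after tilt is about 0.9 mm in y and 0.7 mm in x. Correct, and come nearer.

Call:
apply_moves --rows '[0.001,-0.001,0.03,0.002,0,0,0.0013,-0.0015,0.06,0.002,0,0,0.0013,-0.0015,0.085,0.002,0,0,0.0013,-0.0015,0.085,0.002,0,0,0.0013,-0.0015,0.085,0.002,0,0,0.0013,-0.0015,0.085,0.002,0,0,0.0013,-0.0015,0.085,0.002,0,0]'

```text
t: 8.3
tool_pos: [0.5651, 0.2169, 0.2813]
tool_rot: [2.505, 1.895, 0.004]
contact_force: [-0.2, -0.5, -1.2]
opening: 0.0043
grip_force: 59.2
```

```bash
python3 look.py w5; python3 -c "
from h import *
for i in range(5):
    ctrl.get_image('top');o=ctrl.get_obs();print(o['tool_pos'],o['tool_rot'])"
```

```text
8.3 [0.56507278 0.2169069  0.28125343] [-0.18175537 -0.45305339 -1.22085616] 0.004289915305781756
[ 270  119   88   33 2496] x 0.06166625148156768 0.08305192588376076 y -0.03158294982762255 0.028313897458248416
121 [-31.6 -13.7 -12.3  28.2]
125 [-31.   27.6]
129 [-31.1  10.4  17.3  20.1  11.8  18.7  21.5  27.7]
133 [-31.2  -6.9   4.9  27.8]
137 [-31.3  -6.9   4.9  27.9]
141 [-31.4  -6.9   4.9  28. ]
145 [-31.5 -30.8  -7.  -29.4   5.   28.1]
149 [-30.9  -7.    5.   28.2]
card x max 0.07456670097064635 y -0.0011322054285274321 z 0.03858078539104491
[-0.00118 -0.00017 -0.08146] [ 1.1e-03 -8.8e-04  6.0e-05]
[0.5649051  0.21689621 0.2809336 ] [2.50521896 1.89494949 0.00295325]
[0.5648207  0.21686184 0.28073998] [2.50537646e+00 1.89495495e+00 2.49123838e-03]
[0.56473999 0.21684859 0.2805527 ] [2.50539667e+00 1.89507613e+00 2.02795568e-03]
[0.56466674 0.21683517 0.28036572] [2.50547979e+00 1.89514350e+00 1.57312877e-03]
[0.56461239 0.21680306 0.28019573] [-2.50553159e+00 -1.89518468e+00 -1.14670569e-03]
```

View pics/w5.png

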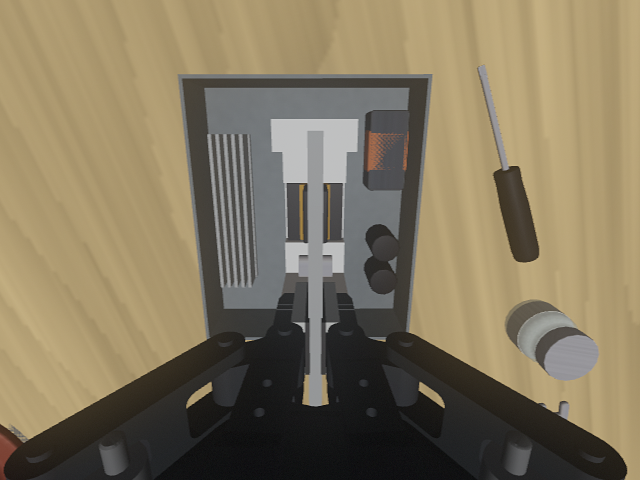

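The far block's groove is centred on the card (edges at u 270–358, card at u≈315). The arm creeps after moves, and the settled offset is now about 0.1 mm in y and −0.8 mm in x. Enter the groove gently.

Call:
apply_moves --rows '[-0.0013,0,0.006,0,0,0,-0.0013,0,0.012,0,0,0,-0.0013,0,0.018,0,0,0,-0.0013,0,0.024,0,0,0,-0.0013,0,0.028,0,0,0,-0.0013,0,0.032,0,0,0,-0.0013,0,0.035,0,0,0,-0.0013,0,0.038,0,0,0,-0.0013,0,0.041,0,0,0,-0.0013,0,0.044,0,0,0,-0.0013,0,0.047,0,0,0,-0.0013,0,0.05,0,0,0,-0.0013,0,0.053,0,0,0,-0.0013,0,0.053,0,0,0,-0.0013,0,0.053,0,0,0]'

```text
t: 10.1
tool_pos: [0.5643, 0.216, 0.248]
tool_rot: [-2.505, -1.895, -0.0]
contact_force: [-0.2, -0.2, -2.6]
opening: 0.0043
grip_force: 59.3
```

```bash
python3 look.py w6|grep -v '^\[0.0'
```

```text
10.1 [0.56430812 0.21602546 0.24800975] [-0.15241488 -0.17731731 -2.6019574 ] 0.004255770656375492
[ 265  115  101   38 3397] x 0.06275565267035055 0.0840791853635165 y -0.030727376531965 0.029132228351850642
117 [-30.3  28.9]
121 [-30.4  29. ]
125 [-30.5  29.1]
129 [-30.6  -4.9   3.5  28.6]
133 [-30.7  -6.1   4.1  28.7]
137 [-30.2  -6.1   4.1  28.8]
141 [-30.3  -6.1   4.1  28.9]
145 [-30.4  -6.2   4.2  29. ]
149 [-30.5  -6.2   4.2  29.1]
card x max 0.07456412390845182 y -0.0011310396464153806 z 0.03854347303435235
[ 0.0004   0.00029 -0.13636] [ 1.1e-04 -3.1e-04  6.0e-05]
```

The card is 5 mm into the grooves with no contact force. Continue down with a 0.3 mm correction.

Call:
apply_moves --rows '[0,0.0005,0.004,0,0,0,0,0.0005,0.008,0,0,0,0,0.0005,0.012,0,0,0,0,0.0005,0.016,0,0,0,0,0.0005,0.02,0,0,0,0,0.0005,0.024,0,0,0,0,0.0005,0.028,0,0,0,0,0.0005,0.032,0,0,0,0,0.0005,0.036,0,0,0,0,0.0005,0.04,0,0,0,0,0.0005,0.045,0,0,0,0,0.0005,0.05,0,0,0,0,0.0005,0.055,0,0,0,0,0.0005,0.06,0,0,0,0,0.0005,0.06,0,0,0,0,0.0005,0.06,0,0,0]'

```text
t: 11.75
tool_pos: [0.5646, 0.216, 0.212]
tool_rot: [-2.505, -1.895, -0.0]
contact_force: [-0.6, -0.5, -1.4]
opening: 0.0038
grip_force: 59.3
```

```bash
python3 look.py w7
```

```text
11.75 [0.56460191 0.21597827 0.21200126] [-0.56326933 -0.45985545 -1.41240701] 0.0038145176285257097
[ 254  111  122   46 5024] x 0.0626933600263791 0.08423858343083285 y -0.031007808358011424 0.02885383918183526
113 [-30.6  -1.2  -0.2  28.7]
117 [-30.7  28.8]
121 [-30.8  28.4]
125 [-30.9 -17.6 -16.6  28.5]
129 [-30.6  -5.2   3.2  28.6]
133 [-30.7  -7.7  -5.2   8.7  11.2  -6.7   3.3   9.7  12.2  28.7]
137 [-30.8  -5.2   3.3  28.8]
141 [-30.9  -5.3   3.3  28.4]
145 [-31.   -5.3  22.9   3.3  23.9  28.5]
149 [-30.6  -5.3   3.3  28.6]
153 [-30.7 -18.   -5.3 -17.    3.3  28.7]
card x max 0.0745657226304108 y -0.0011322077533208125 z 0.038573802261114024
[ 0.0004  -0.00021 -0.19634] [ 1.3e-04 -3.3e-04  7.0e-05]
```

Centred: frame −1.1 mm, card −1.1 mm. Continue to just above the contacts.

Call:
apply_moves --rows '[0,0,0.005,0,0,0,0,0,0.01,0,0,0,0,0,0.015,0,0,0,0,0,0.02,0,0,0,0,0,0.025,0,0,0,0,0,0.03,0,0,0,0,0,0.035,0,0,0,0,0,0.04,0,0,0,0,0,0.045,0,0,0,0,0,0.05,0,0,0,0,0,0.055,0,0,0,0,0,0.06,0,0,0,0,0,0.065,0,0,0,0,0,0.069,0,0,0,0,0,0.072,0,0,0,0,0,0.072,0,0,0,0,0,0.072,0,0,0]' --grip_force 80

```text
t: 13.5
tool_pos: [0.5647, 0.216, 0.169]
tool_rot: [-2.505, -1.895, -0.001]
contact_force: [-1.1, 0.4, -1.7]
opening: 0.004
grip_force: 80.8
```

Call:
apply_moves --rows '[0,0,0.002,0,0,0,0,0,0.004,0,0,0,0,0,0.006,0,0,0,0,0,0.008,0,0,0,0,0,0.01,0,0,0,0,0,0.012,0,0,0,0,0,0.014,0,0,0,0,0,0.016,0,0,0,0,0,0.018,0,0,0,0,0,0.018,0,0,0,0,0,0.018,0,0,0,0,0,0.018,0,0,0]'

```text
t: 14.7
tool_pos: [0.5654, 0.2163, 0.1599]
tool_rot: [2.505, 1.895, 0.004]
contact_force: [-1.6, 0.5, 5.9]
opening: 0.0038
grip_force: 82.3
```

```bash
python3 look.py w8|tail -2; python3 -c "
from h import *
print(ctrl.get_obs()['contact_force'],ctrl.get_obs()['tool_pos'])"
```

```text
card x max 0.07456395354742643 y -0.0011319226065639085 z 0.03861672017574629
[-1.0000e-04 -7.4000e-04 -2.8351e-01] [ 0.00114 -0.00113  0.00011]
[-2.34010098 -0.6358912   5.1485674 ] [0.56541946 0.21634124 0.15989304]
```

Call:
apply_moves --rows '[0,0,0.001,0,0,0,0,0,0.002,0,0,0,0,0,0.003,0,0,0,0,0,0.004,0,0,0,0,0,0.005,0,0,0,0,0,0.005,0,0,0,0,0,0.005,0,0,0,0,0,0.005,0,0,0,0,0,0.005,0,0,0]'

```text
t: 15.65
tool_pos: [0.5655, 0.2165, 0.1572]
tool_rot: [2.505, 1.895, 0.004]
contact_force: [-1.3, 0.5, 7.0]
opening: 0.0038
grip_force: 82.7
```

Call:
apply_moves --rows '[0,0,0.001,0,0,0,0,0,0.002,0,0,0,0,0,0.003,0,0,0,0,0,0.004,0,0,0,0,0,0.004,0,0,0,0,0,0.004,0,0,0,0,0,0.004,0,0,0]'

```text
t: 16.35
tool_pos: [0.5659, 0.2164, 0.1572]
tool_rot: [2.505, 1.895, 0.004]
contact_force: [-6.5, -1.6, 16.6]
opening: 0.0041
grip_force: 83.9
```

```bash
python3 look.py w9|tail -2
```

```text
card x max 0.07456618971243881 y -0.0008723672771371828 z 0.03863475293594572
[-0.00037 -0.00143 -0.28802] [ 0.00132 -0.00103  0.00011]
```

The floor is felt: z stopped at 157.2 mm while the force rose to 17 N. Release and back off.

Call:
apply_moves --rows '[0,0,-0.002,0,0,0,0,0,-0.002,0,0,0,0,0,-0.002,0,0,0,0,0,-0.002,0,0,0,0,0,-0.002,0,0,0,0,0,-0.002,0,0,0,0,0,-0.002,0,0,0,0,0,-0.002,0,0,0]' --grip 1

```text
t: 17.2
tool_pos: [0.5646, 0.216, 0.1538]
tool_rot: [-2.505, -1.895, -0.0]
contact_force: [-1.0, 0.8, -0.1]
opening: 0.0855
grip_force: 0.0
```

Call:
apply_moves --rows '[0,0,-0.02,0,0,0,0,0,-0.05,0,0,0,0,0,-0.1,0,0,0,0,0,-0.15,0,0,0,0,0,-0.2,0,0,0,0,0,-0.23,0,0,0,0,0,-0.23,0,0,0,0,0,-0.23,0,0,0,0,0,-0.23,0,0,0,0,0,-0.23,0,0,0]'

```text
t: 18.2
tool_pos: [0.5639, 0.2158, 0.2899]
tool_rot: [-2.504, -1.894, 0.004]
contact_force: [0.3, 0.0, -0.0]
opening: 0.0853
grip_force: 0.0
```

```bash
python3 - <<'E'
from h import *
o=ctrl.get_obs();print(o["t"],o["tool_pos"],o["opening"],o["contact_force"]); T=toolT(o)
im,d=ctrl.get_image("wrist"); cv2.imwrite("pics/w10.png",im)
P=pts("wrist",d,T=T); z=P[...,2]; A=np.zeros_like(z,bool); A[:330,295:335]=1
m=A&(z>.112)&(z<.135); print(rect(m,"wrist",.119,T),np.median(z[m]))
E
```

```text
18.2 [0.5639365  0.2157508  0.28990169] 0.08531224964081599 [ 0.27463435  0.0367495  -0.04886452]
[562.9 217.  149.3   4.7  74.3] 0.11862285619502387
```

View pics/w10.png

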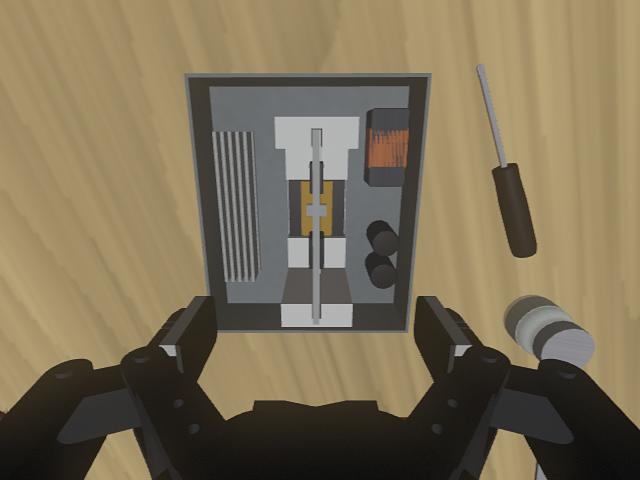

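The card stands in both grooves (u≈317, v 130–322), with its top at 118.6 mm against 119 at home, released.

```bash
python3 -c "
from station import ctrl
print(ctrl.finish_job())"
```

```text
the job is handed in; nothing more can be done
None
```

The drive card is fully home in the guides and released: its top edge measured 118.6 mm above the bench (119 is home), the gripper is backed off, and the job was handed in at about 18 s; the hand-in gave no verdict.

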